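# Raise the dust hood's sash to its pointer and start the fan

### The job

Get the small dust hood ready for work: with the fingertips beneath the lip of its counterweighted sliding window, push the window up until the lip is level with the pointer clamped on the hood's right-hand post (within about a centimetre), and leave it standing there. Then press the button on the grey fan box to start the extraction. Only push: pinch and lift nothing, and leave the pointer and the cups and jar standing round the hood where they are.

Things in the scene. Friction and masses are not known exactly. Their poses are not given: they have to be found in the camera images.
- dust_hood: Grey sheet-metal dust hood with two aluminium posts in front, fixed to the table, 320 mm wide, 140 mm deep, 480 mm tall (pulleys to 500 mm, counterweights hang outside the posts, 386 mm overall). Origin on the table under the middle of its front face; x points into the hood, y to its left, z up. The window slides between the posts, close behind the front face; below it the hood is open down to a 6 mm floor plate, which begins 34 mm behind the front face
- sash (a joint): Sliding window of the hood: height in m above its lowest stand, 0 to 0.165, growing upward. Counterweighted: it stays where it is left; pushing it up takes 2 to 4 N, and a little more with speed. At 0 the middle of the lip's thickness is 140 mm above the table
- lip (a point): Middle of the front edge of the window's aluminium lip (half-way through its thickness), moves with the window. The lip is a level plate 12 mm thick and 240 mm wide that juts 40 mm from the hood's front face towards the robot (this point is 40 mm before the face); its underside is 6 mm below this point and free from below. Axes as the hood's
- pointer_tip (a point): Tip of the small dark steel pointer clamped on the front of the hood's right-hand (-y) post, pointing left to the end of the lip; 119 mm to the right of the hood's middle, 215 to 270 mm above the table. Its height is the one the lip's middle must be level with. The clamp is stiff (40 N)
- fan_button_top (a point): Centre of the top of a black push button, 32 mm across, on top of the grey fan box (80 x 100 x 45 mm, fixed to the table to the right of the hood). The button's top is 67 mm above the table; it is pressed straight down, 6 mm at about 5 N, and springs back
- fan_button (a joint): Travel of the fan button in m: 0 released, 0.006 fully down; from 0.0035 the fan starts
- small_cup: Small bisque cup, 57 mm across, 58 mm tall, loose, standing in the hood behind the window; origin under its centre. Leave it alone
- oxide_jar: Jar with a black lid, 58 mm across, 76 mm tall, loose, standing left of the hood; origin under its centre. Leave it alone
- slip_cup: Bisque cup, 68 mm across, 64 mm tall, loose, standing to the right behind the fan box; origin under its centre. Leave it alone

How it is judged:
On the way, in this order (a step that is already met when the one before it is completed fails the run):
1. the lip stands level with the pointer (within 10 mm) (z of lip in the frame of pointer_tip between -0.01 and 0.01 m), for 0.2 s.
2. with the lip at the pointer, the fan button is pressed (all of step 1 and value of joint fan_button above 0.0035 m), for 0.05 s.
At the end, for the whole second after the job is handed in: The middle of the lip stands at the pointer's height within 10 mm, the window is at rest, and the fan button has been pressed and is released again (all of step 1 and velocity of joint sash between -0.005 and 0.005 m/s and value of joint fan_button below 0.002 m); the robot touches nothing.
It fails at once if the lip is pinched (gripped from above and below at once) (contact force between each of sash_c0, sash_c1 and the fingers above 1 N).
It fails at once if the pointer is shifted (distance of pointer_tip from where it was at the start of the episode above 0.006 m).
It fails at once if a cup or the jar is shifted or lifted by more than 25 mm (distance of any of small_cup, oxide_jar, slip_cup from where it was at the start of the episode above 0.025 m).
It also fails if it takes over 45 s, if anything falls off the work surface, if the arm or the gripper's body presses on something with over 40 N, if the wrist force passes 120 N, or if a joint passes its speed limit or range.

### The arm

A 6-joint arm with a two-finger parallel gripper is mounted at the origin on a cart in front of the work surface, level with it; the furniture and walls round the work are solid. World frame = base frame: x ahead of the robot, y to its left, z up, the work surface at z = 0. Lengths are in m, angles in rad, forces in N, time in s.
With the tool pointing down it reaches from about 0.35 to 0.775 m from the base axis. Payload 5.5 kg.
Tool frame: the origin (TCP) lies at the very end of the fingers, on their centre line; the grasp point (between the pads) lies 19 mm behind it (env.grip_point_offset is the distance from the TCP to the grasp point, in m); z points along the fingers, y is the line along which they close (so a half turn about z gives the same grasp; the last joint's range is limited). The gripper opens to 85 mm and grips with 20 to 120 N. Pads are 22 mm wide; open, the fingers measure 114 mm over their backs; the gripper's body (76 mm by 85 mm) begins 54 mm behind the grasp point. The pads swing forward as they close: fully open they stand 13 mm farther back than shut.
Start: joints at [1.11, 0.313, 0.046, 1.304, 0, 1.431], TCP at [0.181, 0.546, 0.231] pointing down, gripper open.
Joint ranges: [-2.76, 2.76], [-0.86, 1.69], [-1.03, 1.26], [-2.2, 2.34], [-1.47, 1.5], [-3.14, 3.14]. Speed limits (rad/s): [2.57, 2.57, 3.14, 3.14, 3.14, 3.14].

### API

Orientations are given as a unit quaternion [w, x, y, z].
In Python, from workcell import sensors, imaging, workorder, env gives the robot as it stands.
- The arm moves only by the shell command python3 -m handwheel 'ROWS' [FORCE]. ROWS is JSON, a list of rows, each a list of 5 numbers: the shift along the tool's x, y, z in mm, then the turn about the tool's z in rad, then the opening, from 0 (shut) to 1 (fully open). A call has 1 to 8 rows; each row is the pose to reach, as a shift and turn from the pose commanded when the call began, along the tool's axes at that moment; what a row does not reach only later rows make up. A row lasts 1/10 s, in which the tool goes at most 50 mm and 8.59 degrees, less where a joint would pass 70% of its speed; a pose out of reach is approached as far as the arm can. A call with a gripper value outside its range is refused whole. The fingers move at their own pace and stop on an object; FORCE is the grip in N (left out, the last holds). Time passes only in rows, so rows that repeat a pose let the fingers close. It gives the time, the measured TCP pose, the force, the opening and the grip force at its end, in the units of the state.
- sensors.get_state(): the state, without advancing time (a new reading comes with each control period).
- imaging.read_camera(name): name is "scene" or "top" or "wrist"; returns a dict with "color" (384x512x3 uint8, blue, green, red), "z_map" (384x512 float32, m along the optical axis (not along the pixel's ray), 0 where there is no reading), "fx", "fy", "cx", "cy" (pixels), "xyz" and "rotation" of the camera in the world. Camera axes: x right, y down, z forward; pixel columns grow to the right and rows downward; lengths in m; the calibration is good to about 2 mm. A picture is of the moment at which its call begins.
- workorder.hand_in(): hands the job in; it is judged then, once.
The state is a dict: "clock": time; "joint_pos": joint angles; "qvel": joint speeds; "tau": joint torques, N m; "tcp_pos": TCP position; "orientation": TCP orientation; "wrist_force": force on the tool from outside, world axes, zero at the start; "ft_torque": the same for the moment, N m; "finger_gap": finger opening in m; "grip_force": force on a finger pad.
Only numpy, scipy, OpenCV 4.12 (cv2) and the standard library are available. Lean on these libraries where they do the work, as an engineer would, in place of code of your own. Each camera call takes 0.05 s, during which the arm holds its last target. There are 200 camera calls.

## Working session

There is one attempt and no reset: what is moved stays moved. The work goes in short steps, Python scripts to look and compute and a shell command to move; the robot and the scene stay as the last step left them, time stands still between calls to the robot, and variables do not carry over. Pictures are saved under pics/ and viewed, at most 10 in all, crops included, and the job is handed in when it is done.

```bash
mkdir -p pics; cat > h.py <<'E'
import numpy as np, cv2
from workcell import sensors, imaging
def cam(n):
    d=imaging.read_camera(n); np.savez('/tmp/%s.npz'%n,**d); return d
def pt(d,u,v,r=1):
    z=d['z_map'][v-r:v+r+1,u-r:u+r+1]; z=np.median(z[z>0])
    R=np.array(d['rotation'])
    if R.shape!=(3,3):
        from scipy.spatial.transform import Rotation as Q
        R=Q.from_quat(R,scalar_first=True).as_matrix()
    return R@np.array([(u-d['cx'])/d['fx']*z,(v-d['cy'])/d['fy']*z,z])+d['xyz']
E
python3 - <<'E'
from h import *
a=cam('scene');b=cam('top')
cv2.imwrite('pics/a.png',cv2.resize(a['color'],(800,600)));cv2.imwrite('pics/b.png',cv2.resize(b['color'],(800,600)))
print(a['xyz'],a['rotation'],b['xyz'],b['rotation'],sensors.get_state())
E
```

```text
[-0.52724835 -0.80945243  0.78170495] [-0.49093192  0.74578216 -0.3817367   0.2388973 ] [-0.19853615 -0.03133484  1.14634469] [-0.2423203   0.68522216 -0.64829634  0.2268553 ] {'clock': 0.1, 'joint_pos': array([1.11040895e+00, 3.13922650e-01, 4.50894377e-02, 1.30359837e+00,
       1.46307771e-05, 1.43119615e+00]), 'qvel': array([ 0.00018986, -0.00223324,  0.00289453, -0.00106695, -0.00031936,
       -0.00044645]), 'tau': array([ 3.89879904e-03, -4.81724596e+01,  2.99244350e+01,  1.27308423e-02,
       -1.34808629e-04, -1.59985143e-05]), 'tcp_pos': array([0.18110614, 0.54525426, 0.23049826]), 'orientation': array([-2.48609992e-04,  1.59706720e-01,  9.87164168e-01, -7.78951466e-04]), 'wrist_force': array([ 0.42289845, -0.26884329,  0.25747009]), 'ft_torque': array([0.05187338, 0.01074401, 0.00207729]), 'grip_force': 0.0, 'finger_gap': 0.08566925031053378}
```

View pics/a.png

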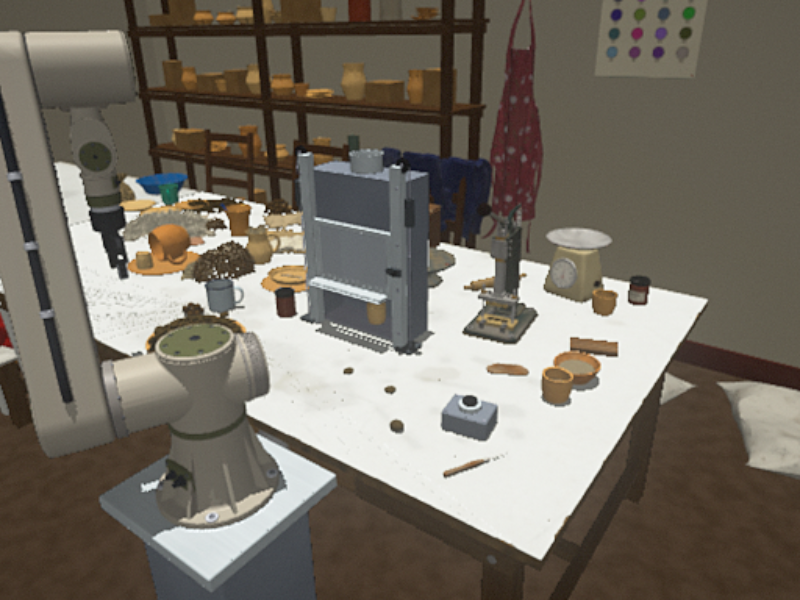

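View pics/b.png

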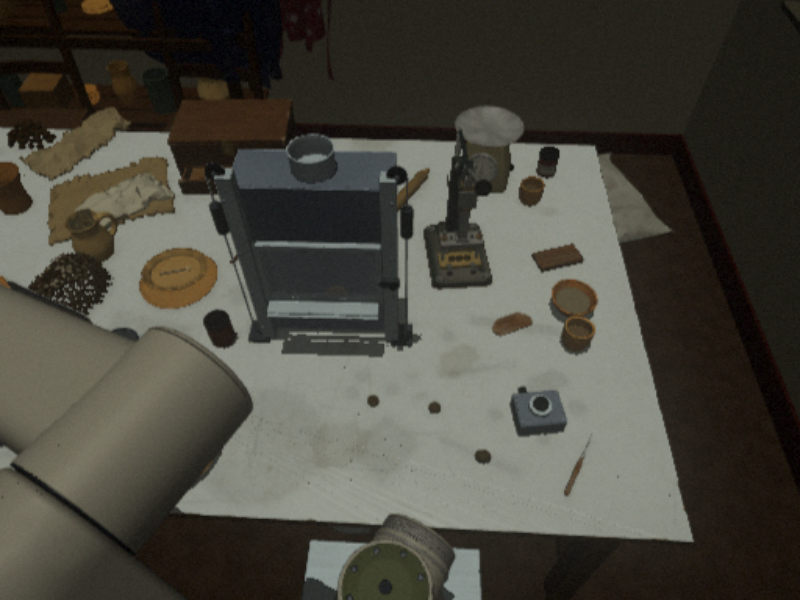

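Scene: the lip runs from about (281,279) to (386,299), the pointer is near (393,272), and the button is near (470,402). In the top view the button is near (541,405). I'll enlarge these for measuring.

```bash
python3 - <<'E'
from h import *
a=dict(np.load('/tmp/scene.npz'));b=dict(np.load('/tmp/top.npz'))
A=cv2.resize(a['color'][155:225,175:275],(800,560),interpolation=cv2.INTER_CUBIC)
cv2.imwrite('pics/c.png',A)
cv2.imwrite('pics/d.png',cv2.resize(b['color'][165:235,150:270],(800,467),interpolation=cv2.INTER_CUBIC))
for n,d,l in(('s',a,[(300,257),(190,186),(240,190),(199,110),(255,115),(251,174)]),('t',b,[(346,259),(353,259),(180,199),(235,199),(157,207),(258,213),(248,181)])):
  for u,v in l: print(n,u,v,pt(d,u,v).round(3))
E
```

```text
s 300 257 [ 0.417 -0.291  0.065]
s 190 186 [0.725 0.514 0.007]
s 240 190 [0.582 0.08  0.147]
s 199 110 [0.618 0.308 0.433]
s 255 115 [0.609 0.021 0.45 ]
s 251 174 [0.587 0.028 0.225]
t 346 259 [ 0.421 -0.287  0.066]
t 353 259 [ 0.434 -0.314  0.046]
t 180 199 [0.573 0.266 0.147]
t 235 199 [0.582 0.082 0.148]
t 157 207 [ 0.645  0.39  -0.003]
t 258 213 [0.629 0.007 0.01 ]
t 248 181 [0.597 0.038 0.225]
```

View pics/c.png

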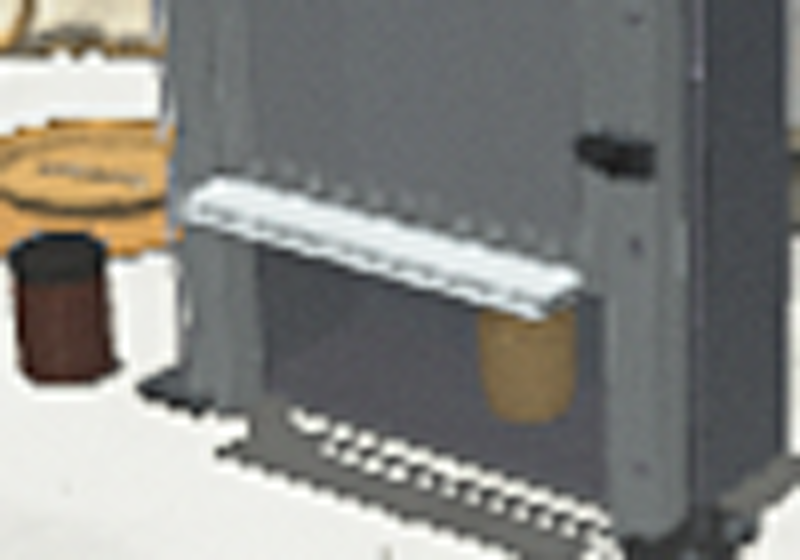

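View pics/d.png

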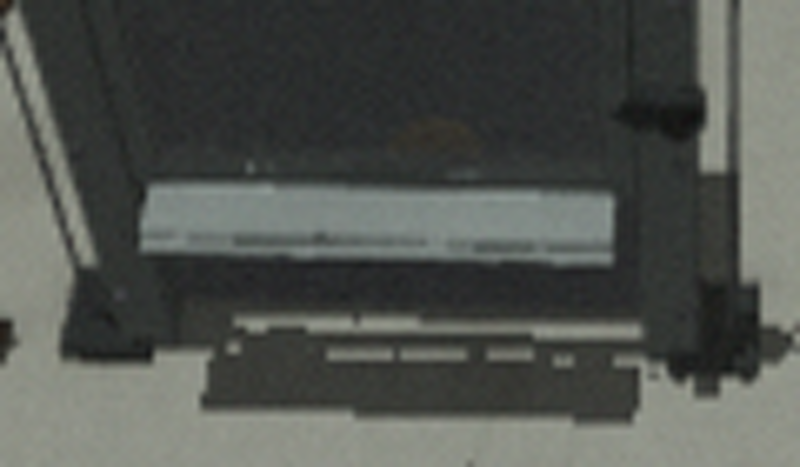

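The tool starts pointing straight down, and the rows don't include a tilt. I'll check in free space what the arm does at the reach limit, high and outward.

```bash
python3 -m handwheel '[[0,20,-40,0,0],[0,60,-80,0,0],[0,110,-100,0,0],[0,160,-120,0,0],[0,210,-120,0,0],[0,260,-120,0,0],[0,300,-120,0,0]]'; python3 - <<'E'
from h import *
s=sensors.get_state();print(s['joint_pos'].round(3),s['orientation'].round(3))
a=dict(np.load('/tmp/scene.npz'));b=dict(np.load('/tmp/top.npz'))
for n,d in(('s',a),('t',b)):
  P=[(u,v,*pt(d,u,v,0)) for v in range(140,230) for u in range(170,275) if d['z_map'][v,u]>0]
  P=np.array(P)
  g=np.array([d['color'][int(v),int(u)].astype(int).sum() for u,v in P[:,:2]])
  Q=P[(P[:,4]>.14)&(P[:,4]<.152)&(P[:,2]<.605)&(P[:,2]>.53)&(P[:,3]>.03)]
  print(n,'lip',len(Q),Q[:,2:].min(0),Q[:,2:].max(0),Q[:,4].mean(),np.polyfit(Q[:,3],Q[:,2],1))
  k=(P[:,3]>.0)&(P[:,3]<.08)&(P[:,4]>.2)&(P[:,4]<.28)&(P[:,2]<.66)&(g<150)
  print(P[k].round(3)[:40])
E
```

```text
clock: 0.8
tcp_pos: [0.2464, 0.7418, 0.3075]
orientation: [0.0, 0.16, 0.987, 0.007]
wrist_force: [2.0, 3.8, -2.3]
finger_gap: 0.0002
grip_force: 0.0
[1.147 0.901 1.252 1.909 0.003 1.468] [0.    0.16  0.987 0.007]
s lip 287 [0.55739711 0.03300454 0.14001347] [0.60475531 0.33513316 0.15199657] 0.14589585790033968 [0.00649122 0.58096446]
[[2.48e+02 1.72e+02 5.98e-01 5.10e-02 2.25e-01]
 [2.49e+02 1.72e+02 5.92e-01 4.10e-02 2.29e-01]
 [2.50e+02 1.72e+02 5.93e-01 3.70e-02 2.30e-01]
 [2.47e+02 1.73e+02 6.00e-01 5.70e-02 2.19e-01]
 [2.48e+02 1.73e+02 6.03e-01 5.40e-02 2.18e-01]
 [2.49e+02 1.73e+02 5.98e-01 4.60e-02 2.22e-01]
 [2.50e+02 1.73e+02 5.94e-01 3.80e-02 2.25e-01]
 [2.51e+02 1.73e+02 5.94e-01 3.30e-02 2.26e-01]
 [2.52e+02 1.73e+02 5.96e-01 3.00e-02 2.26e-01]
 [2.53e+02 1.73e+02 5.98e-01 2.60e-02 2.26e-01]
 [2.55e+02 1.73e+02 6.00e-01 1.80e-02 2.27e-01]
 [2.48e+02 1.74e+02 5.96e-01 4.90e-02 2.18e-01]
 [2.49e+02 1.74e+02 5.93e-01 4.20e-02 2.20e-01]
 [2.50e+02 1.74e+02 5.98e-01 4.10e-02 2.19e-01]
 [2.51e+02 1.74e+02 5.87e-01 2.80e-02 2.25e-01]
 [2.52e+02 1.74e+02 5.87e-01 2.30e-02 2.27e
[... 2071 characters left out ...]
6.16e-01 7.70e-02 2.63e-01]
 [2.37e+02 1.68e+02 6.12e-01 7.30e-02 2.68e-01]
 [2.38e+02 1.68e+02 6.14e-01 7.00e-02 2.65e-01]
 [2.39e+02 1.68e+02 6.14e-01 6.70e-02 2.66e-01]
 [2.40e+02 1.68e+02 6.09e-01 6.30e-02 2.72e-01]
 [2.41e+02 1.68e+02 6.13e-01 6.00e-02 2.68e-01]
 [2.42e+02 1.68e+02 6.12e-01 5.70e-02 2.68e-01]
 [2.45e+02 1.68e+02 6.10e-01 4.70e-02 2.71e-01]
 [2.46e+02 1.68e+02 6.09e-01 4.40e-02 2.72e-01]
 [2.48e+02 1.68e+02 6.09e-01 3.80e-02 2.73e-01]
 [2.49e+02 1.68e+02 6.07e-01 3.50e-02 2.75e-01]
 [2.50e+02 1.68e+02 6.10e-01 3.20e-02 2.72e-01]
 [2.51e+02 1.68e+02 6.10e-01 2.90e-02 2.73e-01]
 [2.52e+02 1.68e+02 6.06e-01 2.50e-02 2.77e-01]
 [2.53e+02 1.68e+02 6.07e-01 2.20e-02 2.76e-01]]
```

The tool stays vertical at the limit, so tilting isn't possible. With the tool vertical, the open finger's back sticks out 15 mm past the gripper body. If the finger line runs along the hood's x, that back can sit under the lip. I'll go there and check the finger profile in the scene camera.

```bash
python3 -m handwheel '[[-25,-33,0,0.14,0],[-50,-66,0,0.28,0],[-77,-100,0,0.42,0],[-104,-134,0,0.56,0],[-130,-168,0,0.70,0],[-155,-200,0,0.84,0],[-175,-225,0,0.98,1],[-190,-245,0,1.12,1]]'; python3 - <<'E'
from h import *
s=sensors.get_state();print(s['joint_pos'].round(3),s['orientation'].round(3))
a=dict(np.load('/tmp/scene.npz'));b=dict(np.load('/tmp/top.npz'))
for n,d in(('s',a),('t',b)):
  P=np.array([pt(d,u,v,0) for v in range(100,230) for u in range(150,275) if d['z_map'][v,u]>0])
  L=P[(abs(P[:,2]-.146)<.004)&(P[:,0]<.6)&(P[:,0]>.53)&(P[:,1]>.03)&(P[:,1]<.32)]
  r=cv2.minAreaRect(L[:,:2].astype(np.float32)*1000);print(n,r)
  e=[(y,np.percentile(L[abs(L[:,1]-y)<.012,0],5)) for y in np.arange(.08,.28,.024)]
  e=np.array(e);print(np.polyfit(e[:,0],e[:,1],1), np.percentile(L[:,1],[1,99]))
  W=P[(P[:,2]>.2)&(P[:,2]<.4)&(P[:,0]<.7)&(P[:,1]>.08)&(P[:,1]<.27)]
  print(np.polyfit(W[:,1],W[:,0],1),len(W))
E
```

```text
clock: 1.6
tcp_pos: [0.3511, 0.45, 0.3114]
orientation: [-0.007, 0.657, 0.754, 0.018]
wrist_force: [0.1, 0.4, -0.0]
finger_gap: 0.0285
grip_force: 0.0
[0.759 0.267 0.177 1.447 0.017 2.193] [-0.007  0.657  0.754  0.018]
s ((578.5318603515625, 187.32533264160156), (42.26986312866211, 262.08734130859375), 0.006685261148959398)
[-0.01320473  0.56948379] [0.05794033 0.29438281]
[-0.02084138  0.62342362] 1811
t ((581.11669921875, 179.70584106445312), (38.06562042236328, 237.43028259277344), 0.25414732098579407)
[-0.04093049  0.57600374] [0.06263627 0.29563171]
[-0.01957934  0.62402911] 3002
```

```bash
python3 -m handwheel '[[-45,8,0,0.04,1],[-90,18,0,0.118,1],[-135,28,20,0.118,1],[-180,38,50,0.118,1],[-225,48,90,0.118,1],[-260,56,125,0.118,1],[-283,62,160,0.118,1],[-283,62,160,0.118,1]]'; python3 - <<'E'
from h import *
a=cam('scene');b=cam('wrist')
cv2.imwrite('pics/e.png',cv2.resize(a['color'][100:240,110:290],(771,600),interpolation=cv2.INTER_CUBIC));cv2.imwrite('pics/f.png',b['color'])
print(sensors.get_state()['orientation'])
E
```

```text
clock: 2.4
tcp_pos: [0.4525, 0.1837, 0.1386]
orientation: [-0.01, 0.699, 0.715, 0.014]
wrist_force: [-0.7, 0.4, 0.4]
finger_gap: 0.0857
grip_force: 0.0
[-0.00903087  0.6985679   0.71530881  0.0159573 ]
```

View pics/e.png

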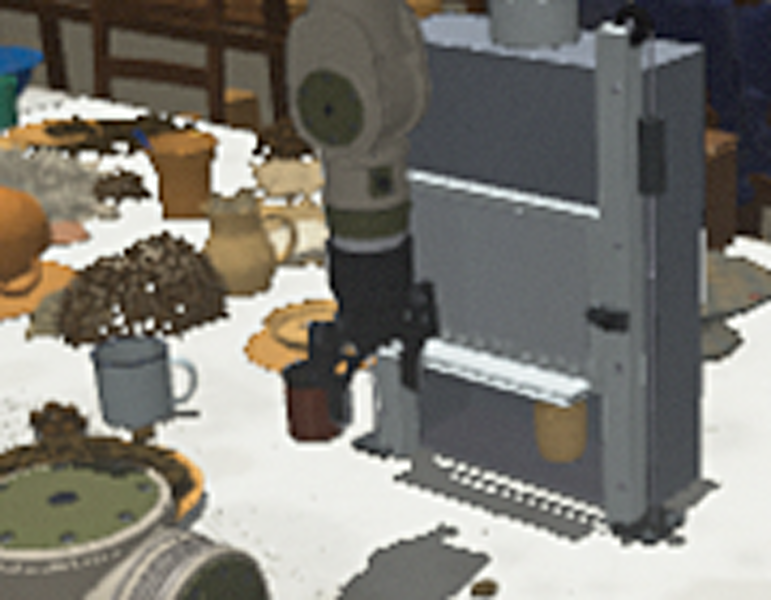

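View pics/f.png

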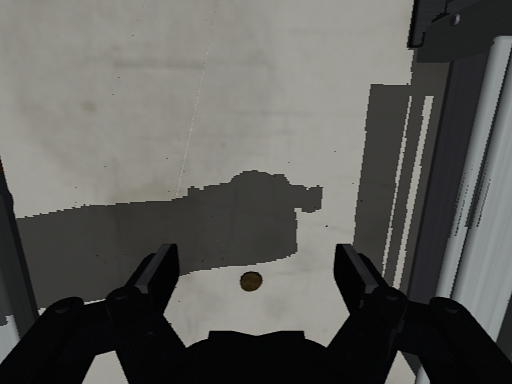

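The scene crop shows knuckles jutting outward at about (430,295), above the finger that ends near (410,385). The wrist view shows the same arms. I'll get the profile from depth.

```bash
python3 - <<'E'
from h import *
d=dict(np.load('/tmp/scene.npz'))
P=np.array([pt(d,u,v,0) for v in range(100,240) for u in range(150,240) if d['z_map'][v,u]>0])
T=np.array([.4525,.1837,.1386]); c,s=np.cos(.022),np.sin(.022)
q=P-T; yt=c*q[:,0]+s*q[:,1]; xt=-s*q[:,0]+c*q[:,1]; h=q[:,2]
k=(abs(xt)<.07)&(abs(yt)<.1)&(h>-.01)
for z in np.arange(-.004,.2,.008):
  m=k&(abs(h-z)<.004)
  if m.any():
    print(round(z*1000),m.sum(),(np.sort(yt[m])[[0,-1]]*1000).round(), (np.sort(xt[m])[[0,-1]]*1000).round())
E
```

```text
12 8 [-54.  42.] [-11.   7.]
20 18 [-59.  43.] [-14.   7.]
28 22 [-60.  47.] [-13.   7.]
36 19 [-63.  47.] [-16.   5.]
44 21 [-59.  46.] [-14.   5.]
52 19 [-61.  50.] [-16.  11.]
60 33 [-78.  67.] [-20.   6.]
68 49 [-78.  71.] [-21.   7.]
76 52 [-77.  70.] [-24.  12.]
84 59 [-77.  63.] [-25.   9.]
92 49 [-75.  66.] [-25.   9.]
100 61 [-75.  64.] [-26.   6.]
108 68 [-74.  66.] [-25.   6.]
116 44 [-76.  60.] [-20.   8.]
124 16 [-41.  -4.] [-43.   7.]
132 42 [-44.  10.] [-44.   9.]
140 38 [-42.  16.] [-45.   9.]
148 38 [-44.  15.] [-44.  10.]
156 47 [-43.  16.] [-47.  17.]
164 41 [-45.  21.] [-47.  11.]
172 61 [-44.  29.] [-47.  24.]
180 30 [-38.   3.] [-41.   3.]
188 38 [-41.  10.] [-47.  13.]
196 41 [-43.  13.] [-45.   8.]
```

Above the fingertips the knuckles reach about ±70 mm, from 60 to 118 mm above the TCP level, while the body above them is only ±43 mm. So the knuckle tops make a shelf the lip can sit on. I'll go down with the tool just above the table, then slide the shelf beneath the lip.

```bash
python3 -m handwheel '[[0,0,30,0,1],[0,0,60,0,1],[0,0,85,0,1],[0,0,105,0,1],[0,0,120,0,1],[0,0,130,0,1],[0,0,130,0,1],[0,0,130,0,1]]'
```

```text
clock: 3.3
tcp_pos: [0.4575, 0.1925, 0.0145]
orientation: [-0.007, 0.697, 0.716, 0.018]
wrist_force: [0.5, 0.2, 0.0]
finger_gap: 0.0852
grip_force: 0.0
```

```bash
python3 -m handwheel '[[0,0,6,0,1],[0,0,11,0,1],[0,10,11,0,1],[0,20,11,0,1],[0,30,11,0,1],[0,40,11,0,1],[0,48,11,0,1],[0,48,11,0,1]]'; python3 - <<'E'
from h import *
a=cam('scene')
cv2.imwrite('pics/g.png',cv2.resize(a['color'][130:240,170:280],(600,600),interpolation=cv2.INTER_CUBIC))
print(sensors.get_state()['wrist_force'],sensors.get_state()['tcp_pos'])
E
```

```text
clock: 4.1
tcp_pos: [0.5067, 0.1934, 0.0033]
orientation: [-0.007, 0.698, 0.716, 0.018]
wrist_force: [-0.6, 0.3, -0.1]
finger_gap: 0.0855
grip_force: 0.0
[ 0.12074107  0.42258293 -0.32536517] [0.50552073 0.19330118 0.003117  ]
```

View pics/g.png

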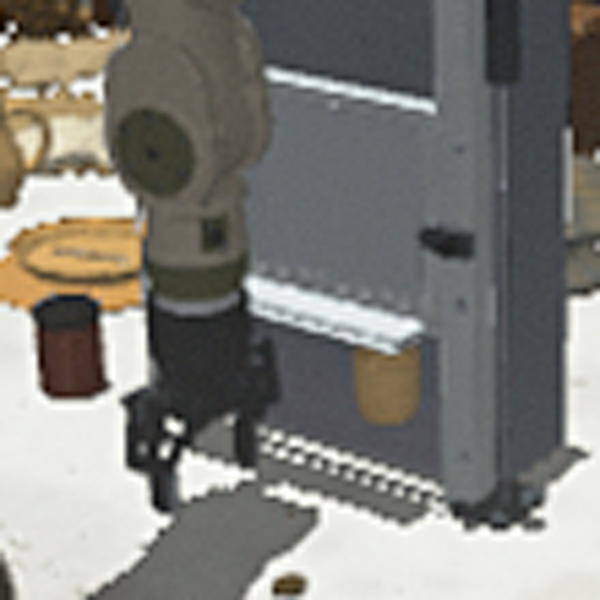

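The front knuckle's top, at about (265,345), is under the lip, and there's no contact force. I'll raise slowly and watch the force and the lip height.

```bash
cat > lip.py <<'E'
from h import *
a=cam('scene');b=cam('top')
for d in(a,b):
  P=np.array([(*pt(d,u,v,0),d['color'][v,u].sum(dtype=int)) for v in range(120,240) for u in range(160,275) if d['z_map'][v,u]>0])
  m=(P[:,0]>.56)&(P[:,0]<.592)&(P[:,1]>.065)&(P[:,1]<.13)&(P[:,2]>.1)
  k=(P[:,1]>.045)&(P[:,1]<.3)&(P[:,0]>.562)&(P[:,0]<.592)&(P[:,2]>.1)&(P[:,2]<.3)
  print('lip top',m.sum(),np.percentile(P[m,2],[10,50,90]).round(4))
s=sensors.get_state();print(s['tcp_pos'],s['wrist_force'],s['clock'])
E
python3 -m handwheel '[[0,0,-4,0,1],[0,0,-8,0,1],[0,0,-12,0,1],[0,0,-16,0,1],[0,0,-20,0,1],[0,0,-24,0,1],[0,0,-28,0,1],[0,0,-30,0,1]]'; python3 lip.py
```

```text
clock: 4.95
tcp_pos: [0.5042, 0.1923, 0.0334]
orientation: [-0.008, 0.698, 0.716, 0.017]
wrist_force: [0.1, 1.9, -3.5]
finger_gap: 0.0855
grip_force: 0.0
lip top 72 [0.1545 0.161  0.1638]
lip top 140 [0.1562 0.1613 0.1644]
[0.5045186  0.19222791 0.03353969] [ 0.00746409  0.13013668 -1.30561553] 5.05
```

The lip rides on the knuckle at about 3.5 N and has moved from 0.140 to 0.155. Next I'll refine the pointer's height using both cameras.

```bash
python3 - <<'E'
from h import *
for n,(u0,u1,v0,v1) in(('scene',(243,260,168,180)),('top',(240,258,174,190))):
  d=dict(np.load('/tmp/%s.npz'%n)); g=d['color'].sum(2,dtype=int)
  print(n); print(g[v0:v1,u0:u1])
  m=g[v0:v1,u0:u1]<(110 if n=='scene' else 70)
  Q=np.array([[u+u0,v+v0,*pt(d,u+u0,v+v0,0)] for v,u in np.argwhere(m) if d['z_map'][v+v0,u+u0]>0])
  print(Q.mean(0).round(4),np.median(Q,0).round(4),len(Q)); 
  for u in np.unique(Q[:,0]): print(int(u),Q[Q[:,0]==u].mean(0).round(3),(Q[:,0]==u).sum())
E
```

```text
scene
[[317 317 311 306 315 338 336 334 326 329 334 336 337 331 308 308 307]
 [316 311 324 314 310 345 341 333 329 332 329 338 336 337 314 307 307]
 [309 322 316 315 312 347 356 317 323 325 323 343 339 334 316 311 312]
 [314 315 321 310 273 281 304 239 269 294 294 323 338 333 315 311 309]
 [321 314 315 279 174 119 138 143 189 233 245 236 266 281 307 317 308]
 [311 320 319 247 142 144 144 139 132 120 118 149 143 181 296 316 309]
 [320 312 326 302 172 121 134 129 122 111 113 132 142 188 292 321 312]
 [314 324 324 298 247 222 132  92  84  82 114 131 137 193 295 329 315]
 [322 320 320 315 316 346 264 201  96 110 104 141 121 188 299 325 315]
 [319 320 320 296 297 358 356 325 246 253 255 236 221 266 307 320 315]
 [318 319 322 313 295 349 355 347 351 357 352 341 338 354 325 319 310]
 [300 318 315 304 295 343 359 350 341 344 344 349 349 345 315 320 312]]
[2.514e+02 1.754e+02 5.853e-01 2.480e-02 2.208e-01] [2.510e+02 1.750e+02 5.850e-01 2.620e-02 2.211e-01] 5
250 [2.50e+02 1.75e+02 5.85e-01 3.10e-02 2.21e-01] 1
251 [2.510e+02 1.755e+02 5.860e-01 2.700e-02 2.200e-01] 2
252 [2.52e+02 1.75e+02 5
[... 849 characters left out ...]
 160 142 119 135 116 125  95  82  92  79  86 143 313 430 451]
 [143 168 164 170 158 152 161 166 167 132 104  84  84 137 205 438 446 451]
 [159 160 158 169 154 147 160 164 172 168 159 131 126 164 195 429 454 461]
 [157 160 184 167 158 146 167 169 174 168 170 172 164 174 214 429 451 459]
 [173 168 158 158 166 137 169 177 171 172 166 157 157 165 205 445 450 443]
 [168 162 165 159 158 144 166 165 170 167 163 144 146 164 189 446 446 455]]
nan nan 0<stdin>:7: RuntimeWarning: Mean of empty slice.
  ret = ret.dtype.type(ret / rcount)
  return _methods._mean(a, axis=axis, dtype=dtype,
Traceback (most recent call last):
IndexError: too many indices for array: array is 1-dimensional, but 2 were indexed
```

```bash
python3 - <<'E'
from h import *
from scipy.spatial.transform import Rotation as Q
A=[];B=[];rs=[]
for n,u,v in(('scene',247,173.1),('top',242.6,181.5)):
  d=dict(np.load('/tmp/%s.npz'%n));r=Q.from_quat(d['rotation'],scalar_first=True).apply([(u-d['cx'])/d['fx'],(v-d['cy'])/d['fy'],1]);r/=np.linalg.norm(r)
  M=np.eye(3)-np.outer(r,r);A.append(M);B.append(M@d['xyz']);rs.append((d['xyz'],r))
p=np.linalg.lstsq(np.vstack(A),np.hstack(B),rcond=None)[0];print(p,[np.linalg.norm(M@p-b) for M,b in zip(A,B)])
for x in(.59,.595,.6,.605):print(x,[(o+r*(x-o[0])/r[0]).round(4) for o,r in rs])
E
```

```text
[0.59861328 0.05569082 0.21925024] [np.float64(0.00025908820573446173), np.float64(0.0002590882057346323)]
0.59 [array([0.59  , 0.0493, 0.2233]), array([0.59  , 0.0546, 0.2296])]
0.595 [array([0.595 , 0.0532, 0.2208]), array([0.595 , 0.0551, 0.2238])]
0.6 [array([0.6   , 0.057 , 0.2183]), array([0.6   , 0.0557, 0.218 ])]
0.605 [array([0.605 , 0.0609, 0.2158]), array([0.605 , 0.0562, 0.2122])]
```

The two views agree to 0.3 mm: pointer tip z ≈ 0.220 and y 0.056, against an expected 0.059. The lip needs about 64 mm more.

```bash
python3 -m handwheel '[[0,0,-9,0,1],[0,0,-19,0,1],[0,0,-29,0,1],[0,0,-39,0,1],[0,0,-48,0,1],[0,0,-55,0,1],[0,0,-60,0,1],[0,0,-63,0,1]]'; python3 -m handwheel '[[0,0,-1,0,1],[0,0,-1,0,1]]';python3 lip.py;  python3 - <<'E'
from h import *
a=dict(np.load('/tmp/scene.npz'))
cv2.imwrite('pics/i.png',cv2.resize(a['color'][130:220,180:280],(800,720),interpolation=cv2.INTER_CUBIC)[:600])
E
```

```text
clock: 5.85
tcp_pos: [0.5031, 0.1902, 0.0972]
orientation: [-0.008, 0.698, 0.716, 0.018]
wrist_force: [-4.2, 2.3, -3.8]
finger_gap: 0.0853
grip_force: 0.0
clock: 6.05
tcp_pos: [0.5034, 0.19, 0.098]
orientation: [-0.008, 0.698, 0.716, 0.018]
wrist_force: [-4.3, 0.2, -2.7]
finger_gap: 0.0853
grip_force: 0.0
lip top 70 [0.2188 0.2242 0.2276]
lip top 151 [0.2189 0.2252 0.2285]
[0.503648   0.18987573 0.09777631] [-3.36050119  0.0913091  -2.50858977] 6.15
```

View pics/i.png

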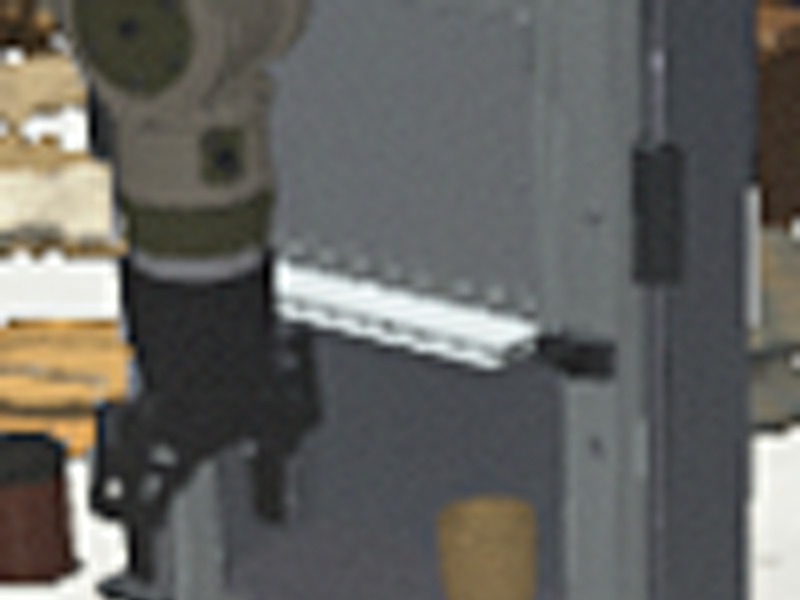

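The lip end is level with the pointer at about (540,345), with the lip middle near 0.219. Now I'll back out horizontally, then go up and shut the fingers.

```bash
python3 -m handwheel '[[0,-8,0,0,1],[0,-20,0,0,1],[0,-35,0,0,1],[0,-55,0,0,1],[0,-75,-10,0,1],[0,-80,-40,0,0],[0,-80,-62,0,0],[0,-80,-62,0,0]]'; python3 lip.py
```

```text
clock: 6.95
tcp_pos: [0.4248, 0.1862, 0.1616]
orientation: [-0.006, 0.698, 0.716, 0.021]
wrist_force: [0.8, 1.0, -0.4]
finger_gap: 0.0442
grip_force: 0.0
lip top 72 [0.2184 0.2241 0.2276]
lip top 171 [0.2184 0.2249 0.2281]
[0.42321179 0.18577999 0.15864868] [-0.34231088  0.01730668  0.09853248] 7.05
```

```bash
python3 -m handwheel '[[-40,0,0,0,0],[-90,0,0,0,0],[-140,0,0,0,0],[-190,0,0,0,0],[-240,0,0,0,0],[-290,0,0,0,0],[-340,0,0,0,0],[-380,0,0,0,0]]'; python3 lip.py
```

```text
clock: 7.85
tcp_pos: [0.432, -0.1965, 0.1431]
orientation: [-0.008, 0.698, 0.715, 0.017]
wrist_force: [1.4, 0.6, 0.1]
finger_gap: 0.0001
grip_force: 0.0
lip top 72 [0.218 0.224 0.228]Traceback (most recent call last):
  File "lip.py", line 7, in <module>
    print('lip top',m.sum(),np.percentile(P[m,2],[10,50,90]).round(4))
                            ~~~~~~~~~~~~~^^^^^^^^^^^^^^^^^^^
    return _quantile_unchecked(
        a, q, axis, out, overwrite_input, method, keepdims, weights)
    return _ureduce(a,
                    func=_quantile_ureduce_func,
    ...<5 lines>...
                    overwrite_input=overwrite_input,
                    method=method)
    r = func(a, **kwargs)
    result = _quantile(arr,
                       quantiles=q,
    ...<2 lines>...
                       out=out,
                       weights=wgt)
    slices_having_nans = np.isnan(arr[-1, ...])
                                  ~~~^^^^^^^^^
IndexError: index -1 is out of bounds for axis 0 with size 0
```

The window stayed put (the top view is just blocked by the arm). Next I'll move over the button at (0.419, -0.289).

```bash
python3 -m handwheel '[[-40,-5,0,0,0],[-75,-10,0,0,0],[-93,-11,0,0,0],[-95,-11,25,0,0],[-95,-11,45,0,0],[-95,-11,52,0,0],[-95,-11,52,0,0]]'
```

```text
clock: 8.65
tcp_pos: [0.4241, -0.2855, 0.0875]
orientation: [-0.01, 0.697, 0.716, 0.018]
wrist_force: [0.3, -0.0, 0.4]
finger_gap: -0.0004
grip_force: 0.0
```

```bash
python3 -m handwheel '[[-5,-5,6,0,0],[-5,-5,12,0,0],[-5,-5,18,0,0],[-5,-5,21,0,0],[-5,-5,24,0,0],[-5,-5,26,0,0],[-5,-5,26,0,0]]'
```

```text
clock: 9.35
tcp_pos: [0.4203, -0.2915, 0.0628]
orientation: [-0.008, 0.698, 0.716, 0.017]
wrist_force: [-2.7, 1.0, 4.3]
finger_gap: 0.0002
grip_force: 2.0
```

```bash
python3 -m handwheel '[[0,0,1.5,0,0],[0,0,3,0,0],[0,0,3,0,0],[0,0,3,0,0]]'
```

```text
clock: 9.75
tcp_pos: [0.4204, -0.2916, 0.0609]
orientation: [-0.007, 0.698, 0.716, 0.017]
wrist_force: [-5.0, 2.1, 13.0]
finger_gap: 0.0004
grip_force: 6.6
```

The force rose to 13 N, so the button is at its stop, about 6 mm down. I'll retreat and check.

```bash
python3 -m handwheel '[[0,0,-15,0,0],[0,0,-50,0,0],[0,-20,-95,0,0],[0,-50,-130,0,0],[0,-50,-130,0,0],[0,-50,-130,0,0],[0,-50,-130,0,0]]'; python3 lip.py 2>/dev/null;  python3 - <<'E'
from h import *
a=dict(np.load('/tmp/scene.npz'))
cv2.imwrite('pics/j.png',cv2.resize(a['color'][130:280,170:370],(800,600),interpolation=cv2.INTER_CUBIC))
print(sensors.get_state()['wrist_force'],abs(sensors.get_state()['qvel']).max())
E
```

```text
clock: 10.45
tcp_pos: [0.3688, -0.297, 0.1878]
orientation: [-0.008, 0.698, 0.716, 0.018]
wrist_force: [-0.0, 0.2, -0.9]
finger_gap: -0.0004
grip_force: 0.0
lip top 74 [0.218  0.2244 0.2275]
[ 0.0820885  -0.11714678  0.07387851] 0.004219872836599805
```

View pics/j.png

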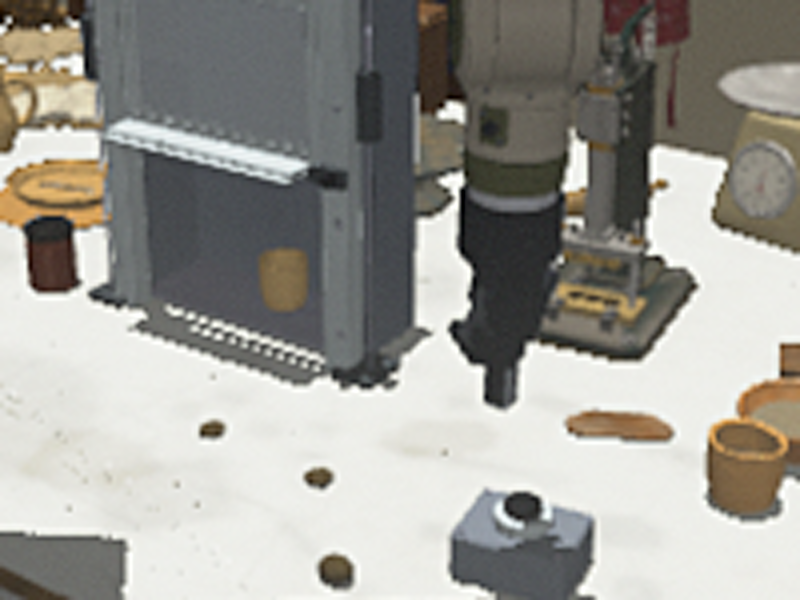

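The lip stands at the pointer at about (310,175). The button is up again at (522,507), the cups and jar are where they were, and the arm is clear of everything. Handing in.

```bash
python3 -c "
from workcell import workorder
print(workorder.hand_in())"
```

```text
the job is handed in; nothing more can be done
None
```

The window lip stands within about 1–2 mm of the pointer's measured height, the fan button was pressed to its stop and released, and the job is handed in with no verdict returned; because the tool could not tilt, I pushed the lip up with the top of an open finger's knuckle instead of the fingertips.

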